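# Hang the lift-off door back on the sample cabinet

### The job

The steel door of the small sample cabinet was taken off for cleaning and stands in the draining rack. Lift it out and, holding it square open to the cabinet, lower it gently so that both hinge sockets slip over both upright pintles and rest fully on their shoulders, feeling for the pintles rather than forcing the door down on them. Then swing the door fully shut into its roller catch, without slamming or forcing it, and leave everything else where it stands.

Things in the scene. Friction and masses are not known exactly. Their poses are not given: they have to be found in the camera images.
- door_mid (a point): Centre of the loose door's panel: upright grey steel, 190 wide (its x, hinge edge at +x), 14 thick (y, outer face at +y), 166 high (z); 0.35 kg give or take a quarter, balanced within 5 of mid-width. The whole top edge, 83 above this point, is bare and can be gripped across the 14. At first it stands upright in the rack, hinge edge away from the robot. All sizes in mm.
- door_pull (a point): Middle of the bow pull handle on the door's outer face: an upright 8 mm bar whose centre is 22 mm off the face, 60 mm long, 78 mm from mid-width towards the free edge, 5 mm below door_mid's height.
- tongue (a point): Tip of the catch tongue on the door's inner face: it stands 29 mm out of the face, 55 mm from mid-width towards the free edge, 29 mm above door_mid's height.
- socket_low (a point): Centre of the lower rim of the door's lower hinge socket: an upright steel tube, 20 mm outside, 11.7 mm bore, 24 mm long, open at both ends. In the door's frame it lies 107.5 mm along +x from door_mid, 58 mm below it, in the middle of the thickness.
- socket_high (a point): The same for the upper socket, 110 mm straight above socket_low (52 mm above door_mid).
- cabinet: Grey steel cabinet, fixed, 140 deep (x), 265 wide (y), 213 high, open at its -x front; origin under its centre. Front face at x = -70. Square open, the seated door's axes are parallel to the cabinet's; shut, the door's x is along the cabinet's +y, its outer face 21 in front of the front face, lower edge 30 up, top edge 196 up. It shuts on two rubber buffers. All in mm.
- lip (a point): Front edge, mid-length, of the lip of the cabinet's top, at x -87, y -30, z 209.5 mm in the cabinet's frame. The lip stands 17 mm out of the front face, over the top edge of the shut door, from 206 to 213 mm up. Because of it the door goes on or off its pintles only while it stands open. The door opens by swinging its free edge out towards the cabinet's -x about the pintles.
- catch (a point): Axis of the catch's sprung roller inside the opening, at x -59, y -65, z 144 mm in the cabinet's frame: 27 mm wide, 8 mm across, it yields upward. The shutting door's tongue meets it about 5 degrees before the door is shut; a push of about 6 to 12 N on the outer face near the free edge takes the tongue past it, and then it holds the door shut.
- hinge_low (a point): Fixed point on the cabinet, at x -84, y +91, z 55 mm in its frame: foot of the lower pintle if its strip were pushed to the inner end of its slots. Both pintles (upright pins, 10 mm across, 18 tall, tip chamfered 1.3; the socket's rim finally rests on the 20 mm shoulder at their foot) sit on one steel strip, screwed tight 0 to 13 mm farther out along the cabinet's +y (not in x or z).
- hinge_high (a point): The same for the upper pintle, 110 mm straight above hinge_low; same pin, same sideways setting, so both sockets meet both pintles at once. The setting is in no reading and must be found by eye or feel; the sockets slip on from up to about 1.5 mm off centre. On its pintles the door's free edge sags 3 mm.
- drain_rack: Fixed steel-wire draining rack, 130 mm across and 115 mm along its slots, 79 mm high; origin under its centre, slots along its x axis, 18 mm wide. The door stands in the middle slot on bars 12 mm above the worktop, with 2 mm play each side; it draws straight up, 70 mm clears it.
- screwdriver: Bystander: screwdriver lying on the worktop, 207 mm long, 28 mm high.
- wash_bottle: Bystander: squeeze wash bottle with swan neck, 182 mm high.
- beaker: Bystander: glass beaker, 72 mm across, 93 mm high.
- marker: Bystander: marker pen lying on the worktop, 135 mm long, 16 mm high.
- tape: Bystander: small roll of tape lying flat, 55 mm across, 19 mm high.

How it is judged:
By the outcome, as a careful person would: the job done as asked, in the order asked, and still so for the second after the job is handed in, with the robot touching nothing.
It also fails if it takes over 72 s, if anything falls off the work surface, if the arm or the gripper's body presses on something with over 40 N, if the wrist force passes 120 N, or if a joint passes its speed limit or range.

### The arm

A 6-joint arm with a two-finger parallel gripper is mounted at the origin on a cart in front of the work surface, level with it; the furniture and walls round the work are solid. World frame = base frame: x ahead of the robot, y to its left, z up, the work surface at z = 0. Lengths are in m, angles in rad, forces in N, time in s.
With the tool pointing down it reaches from about 0.35 to 0.775 m from the base axis. Payload 7.3 kg.
Tool frame: the origin (TCP) lies midway between the tips of the shut fingers; the grasp point (between the pads) lies 19 mm behind it (robot.pinch_z is the distance from the TCP to the grasp point, in m); z points along the fingers, y is the direction in which the jaws open and shut (so a half turn about z gives the same grasp; the last joint's range is limited). The gripper opens to 92 mm and grips with 3 to 60 N. Pads are 19 mm wide; open, the fingers measure 130 mm over their backs; the gripper's body (75 mm by 190 mm) begins 47 mm behind the grasp point.
Start: joints at [-1.274, 0.342, 1.524, -0, 1.275, -0.146], TCP at [0.225, -0.474, 0.227] pointing down, gripper open.
Joint ranges: [-2.53, 2.53], [-0.77, 2.02], [0.04, 2.7], [-1, 4.14], [0.28, 2.66], [-3.11, 3.11]. Speed limits (rad/s): [2.57, 2.57, 3.14, 3.14, 3.14, 3.14].

### API

Orientations are given as [roll, pitch, yaw] about the fixed x, y, z axes, in that order (R = Rz(yaw) Ry(pitch) Rx(roll)).
In Python, from cell import robot gives the robot as it stands.
- The arm moves only by the tool servo_tool, never from a script. Its argument "targets" is a list of rows, each a list of 7 numbers: the shift along the world's x, y, z in m, then the turn, a rotation vector about the world's x, y, z in rad, then the gripper command: -1 is fully open, 1 is shut, values between are in proportion. A call has 1 to 12 rows; each row shifts and turns the pose as measured when the row begins; what a row does not reach is not made up. A row lasts 1/8 s, in which the tool goes at most 62.5 mm and 10.7 degrees, less where a joint would pass 70% of its speed; a pose out of reach is approached as far as the arm can. A call with a gripper value outside its range is refused whole. The fingers move at their own pace and stop on an object; "newtons" is the grip in N (left out, the last holds). Time passes only in rows, so rows that do not move let the fingers close. It gives the time, the measured TCP pose, the force and the opening at its end, in the units of the state.
- robot.observe(): the state, without advancing time (a new reading comes with each control period).
- robot.read_camera(name): name is "scene" or "side" or "wrist"; returns the picture (480x640x3 uint8, blue, green, red); there is no depth.
- robot.camera_model(name): a dict with "fx", "fy", "cx", "cy" (pixels), "k1" (the pictures are not rectified: a ray, as slopes to the right and down, at radius r is drawn at 1 + k1 r^2 times it, then the intrinsics apply), "R" (3x3) and "t" (3): a world point X has camera coordinates R X + t; the wrist camera has in their place "hand_eye" (4x4, takes a point from camera to tool coordinates, whose origin is the TCP and whose axes are the flange's). Camera axes: x right, y down, z forward; pixel columns grow to the right and rows downward; lengths in m; the calibration is good to about 2 mm. A picture is of the moment at which its call begins: read the wrist's pose just before it. camera_model takes no time and is no camera call.
- robot.hand_in(): hands the job in, once; it reports no verdict.
The state is a dict: "time": time; "qpos": joint angles; "qvel": joint speeds; "joint_efforts": joint torques, N m; "tool_pos": TCP position; "tool_rot": TCP orientation; "contact_force": force on the tool from outside, world axes, zero at the start; "torque": the same for the moment, N m; "opening": finger opening in m.
Only numpy, scipy, OpenCV 4.12 (cv2) and the standard library are available. Lean on these libraries where they do the work, as an engineer would, in place of code of your own. Each camera call takes 0.05 s, during which the arm holds its last target. There are 200 camera calls.

## Working session

There is one attempt and no reset: what is moved stays moved. The work goes in short steps, Python scripts to look and compute and a tool call to move; the robot and the scene stay as the last step left them, time stands still between calls to the robot, and variables do not carry over. Pictures are saved under pics/ and viewed, on a budget of 10 in all, crops included, one or two more only if the job needs it, and the job is handed in when it is done.

Besides the shell and the picture viewer there is one more tool, called after "Request:" as name([rows], argument=value, ...), one row to a line, values as JSON. servo_tool: Moves the arm, as the interface text tells. Its arguments: {"type":"object","properties":{"targets":{"type":"array"},"newtons":{"type":"number"}},"required":["targets"]}

```bash
mkdir -p pics
python3 - <<'E'
from cell import robot
import cv2
print(robot.observe())
for n in("scene","side"):
    cv2.imwrite(f"pics/{n}0.png",robot.read_camera(n)); print(n,robot.camera_model(n))
print(robot.camera_model("wrist"),robot.pinch_z)
E
```

```text
{'time': 0.0, 'qpos': array([-1.27401174e+00,  3.42719802e-01,  1.52502991e+00, -5.23083852e-06,
        1.27541118e+00, -1.45987071e-01]), 'qvel': array([ 0.00101359, -0.00120372,  0.00026616, -0.00054894, -0.00024135,
       -0.00204988]), 'joint_efforts': array([-4.21807817e-05, -4.31248999e+01, -2.44220692e+01,  7.18009262e-02,
        5.58930205e-02, -1.33178100e-04]), 'tool_pos': array([ 0.22483518, -0.47395743,  0.22604199]), 'tool_rot': array([-3.14004037e+00, -2.23180554e-04,  4.42773012e-01]), 'contact_force': array([-0.387126  ,  0.35003936,  0.14825923]), 'torque': array([-0.00221972, -0.00596397, -0.00416719]), 'opening': 0.09172497690764138}
scene {'fx': 526.4812608377558, 'fy': 526.4812608377558, 'cx': 321.08030130592886, 'cy': 241.90844823336639, 'k1': -0.01087427101717564, 'R': array([[-0.86811236, -0.49616093,  0.01432677],
       [-0.33722354,  0.56835523, -0.75050158],
       [ 0.36422686, -0.65635102, -0.66071335]]), 't': array([0.44532472, 0.35132364, 0.82037518])}
side {'fx': 525.1127236253061, 'fy': 525.1127236253061, 'cx': 321.17800270612264, 'cy': 235.34409353127594, 'k1': -0.12949058025959873, 'R': array([[-0.84172422, -0.53980584, -0.01048787],
       [-0.23795089,  0.38833597, -0.89026656],
       [ 0.4846439 , -0.74686333, -0.45531907]]), 't': array([0.42967203, 0.2851753 , 0.99563532])}
{'fx': 392.71283401803777, 'fy': 392.71283401803777, 'cx': 318.52815218082134, 'cy': 227.61894466744565, 'k1': -0.06371338576040822, 'hand_eye': array([[-1.55869686e-04, -9.57794771e-01, -2.87452869e-01,
         7.86964480e-02],
       [ 9.99999746e-01, -3.49051690e-04,  6.20798246e-04,
         3.28245047e-05],
       [-6.94933224e-04, -2.87452700e-01,  9.57794583e-01,
        -1.57948206e-01],
       [ 0.00000000e+00,  0.00000000e+00,  0.00000000e+00,
         1.00000000e+00]])} 0.0188
```

View pics/scene0.png

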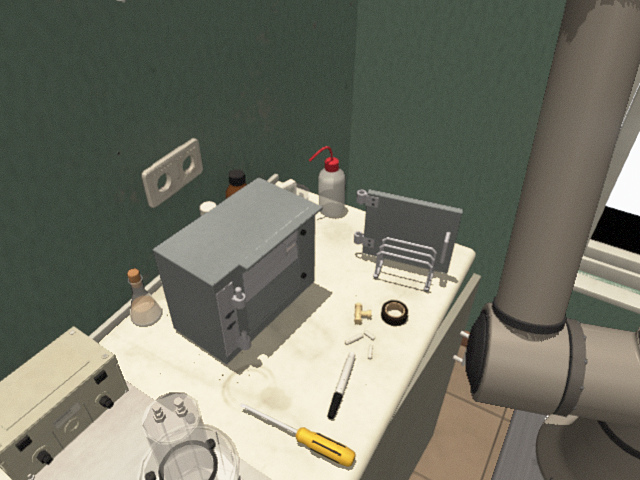

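View pics/side0.png

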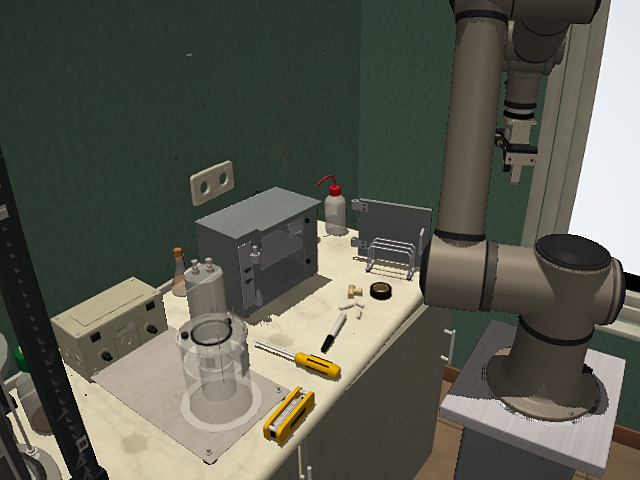

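Run:
```python
import cv2
a=cv2.imread("pics/scene0.png")[170:370,150:470]; cv2.imwrite("pics/sc1.png",cv2.resize(a,None,fx=2.5,fy=2.5,interpolation=cv2.INTER_CUBIC))
a=cv2.imread("pics/side0.png")[170:330,185:445]; cv2.imwrite("pics/si1.png",cv2.resize(a,None,fx=3,fy=3,interpolation=cv2.INTER_CUBIC))
```

```text
(no output)
```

View pics/sc1.png

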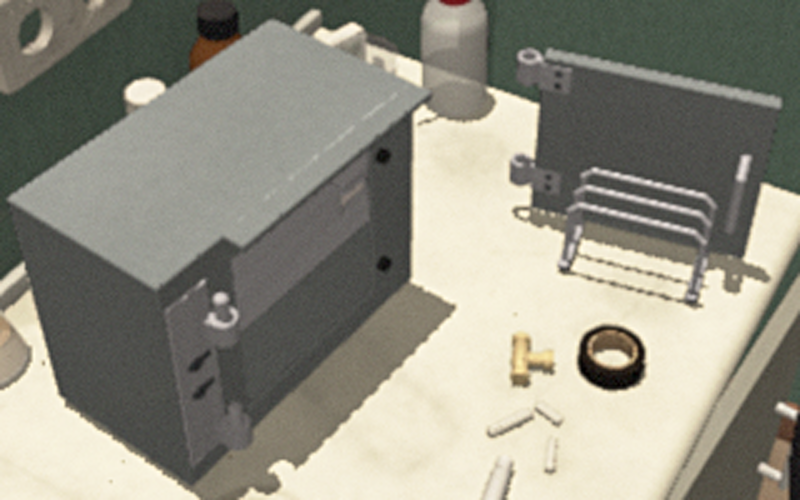

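View pics/si1.png

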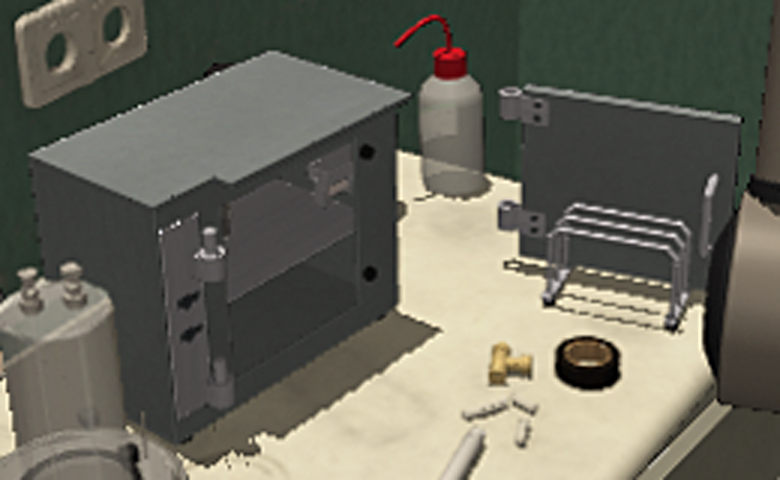

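```bash
cat > h.py <<'E'
import numpy as np, cv2
from cell import robot
from scipy.optimize import least_squares
from scipy.spatial.transform import Rotation as Rn
def proj(n,X,pose=None):
    c=robot.camera_model(n); X=np.atleast_2d(X)
    if n=="wrist":
        p,r=pose; T=np.eye(4);T[:3,:3]=Rn.from_euler('xyz',r).as_matrix();T[:3,3]=p
        M=np.linalg.inv(T@c["hand_eye"]); R,t=M[:3,:3],M[:3,3]
    else: R,t=c["R"],c["t"]
    Y=X@np.array(R).T+t; s=Y[:,:2]/Y[:,2:]; s=s*(1+c["k1"]*(s**2).sum(1,keepdims=True))
    return s*[c["fx"],c["fy"]]+[c["cx"],c["cy"]]
def place(p,P):
    P=np.atleast_2d(P); c,s=np.cos(p[2]),np.sin(p[2])
    return np.c_[p[0]+c*P[:,0]-s*P[:,1],p[1]+s*P[:,0]+c*P[:,1],P[:,2]]
E
python3 - <<'E'
from h import *
S=lambda L:np.array(L)/2.5+[150,170]
D=lambda L:np.array(L)/3+[185,170]
# cabinet
P=np.array([[70,132.5,213],[-70,132.5,213],[-87,72.5,213],[-87,-132.5,213],[70,-132.5,213],[-70,132.5,0],[-70,-132.5,0]])/1e3
a=S([[10,203],[158,290],[242,247],[430,95],[273,22],[193,483],[410,282]])
b=D([[32,155],[153,207],[232,184],[411,95],[272,52],[178,442],[398,312]])
f=lambda p:np.r_[(proj("scene",place(p,P))-a).ravel(),(proj("side",place(p,P))-b).ravel()]
r=least_squares(f,[.6,-.1,0],loss="soft_l1"); print("cab",r.x,np.round(f(r.x).reshape(-1,2),1).tolist()); pc=r.x
Q=lambda s:place(pc,np.array([[-84,91+s,183],[-84,91+s,73]])/1e3)
a=S([[221,297],[236,406]]);b=D([[210,230],[220,359]])
g=lambda s:np.r_[(proj("scene",Q(s[0]))-a).ravel(),(proj("side",Q(s[0]))-b).ravel()]
r=least_squares(g,[6.],diff_step=.01);print("slot",r.x,np.round(g(r.x).reshape(-1,2),1).tolist(),Q(r.x[0]))
P=np.array([[95,7,83],[-95,7,83],[-95,7,-83],[95,7,-83],[107.5,0,76],[107.5,0,-34]])/1e3+[0,0,.095]
a=S([[545,61],[778,107],[743,257],[531,208],[530,57],[520,161]])
b=D([[523,93],[740,124],[0,0],[520,255],[511,91],[507,205]])
w=np.ones((6,2));w[2]=0
f=lambda p:np.r_[(proj("scene",place(p,P))-a).ravel(),(w*(proj("side",place(p,P))-b)).ravel()]
r=least_squares(f,[.5,-.4,0],loss="soft_l1"); print("door",r.x,np.round(f(r.x).reshape(-1,2),1).tolist())
E
```

```text
cab [ 0.67574138  0.01187084 -0.11090172] [[-1.9, -1.8], [-0.2, 0.3], [0.9, 0.3], [1.4, -1.7], [-0.8, -2.0], [0.2, 5.3], [1.1, 0.9], [-2.1, -0.9], [0.0, -0.5], [-0.1, -0.8], [0.5, -1.3], [-0.6, -1.7], [-0.1, 4.5], [0.5, 0.1]]
slot [2.82158624] [[0.4, 0.4], [0.0, 0.4], [0.0, -0.4], [0.1, -0.0]] [[0.60264107 0.11441272 0.183     ]
 [0.60264107 0.11441272 0.073     ]]
door [ 0.45079891 -0.25834036  0.19786307] [[-0.8, -1.2], [1.9, -0.0], [0.9, 1.4], [-0.6, 0.9], [-0.1, 0.0], [0.6, -0.3], [-0.6, -1.7], [0.3, -1.5], [0.0, 0.0], [-0.9, 0.6], [-0.4, -0.2], [0.2, -0.6]]
```

Request:
servo_tool([
  [0.045,0.043,0.004,0,0,-0.05,-1],
  [0.045,0.043,0.004,0,0,-0.05,-1],
  [0.045,0.043,0.004,0,0,-0.05,-1],
  [0.045,0.043,0,0,0,-0.05,-1],
  [0.045,0.043,0,0,0,-0.045,-1],
  [0,0,0,0,0,0,-1],
])

```text
time: 0.85
tool_pos: [0.4514, -0.2544, 0.2359]
tool_rot: [-3.137, 0.001, 0.186]
contact_force: [-0.2, -0.7, -0.2]
opening: 0.0919
```

Run:
```python
from h import *
o=robot.observe(); print(o["tool_pos"],o["tool_rot"],o["time"])
cv2.imwrite("pics/w1.png",robot.read_camera("wrist"))
def ground(n,uv,z=0):
    return least_squares(lambda p:(proj(n,[p[0],p[1],z])-uv).ravel(),[.5,0]).x
for k,n,uv,z in [("sdh","scene",(352,460),.014),("sdtip","scene",(245,408),.014),("mk1","scene",(333,412),.008),("mk2","scene",(352,357),.008),("tape","scene",(395,312),.01),("bk","scene",(190,475),.0),("bkside","side",(213,400),0),("bkrim","side",(212,335),.093)]: print(k,ground(n,uv,z))
print(proj("wrist",place([.4508,-.2583,.1979],np.array([[95,7,178],[95,-7,178],[-95,7,178],[-95,-7,178],[107.5,0,171]])/1e3),(o["tool_pos"],o["tool_rot"])))
```

```text
[ 0.45140935 -0.25440968  0.23594797] [-3.13679587e+00  7.27716061e-04  1.85929984e-01] 0.85
sdh [0.34628099 0.19619121]
sdtip [0.54078788 0.20626326]
mk1 [0.41258864 0.13585504]
mk2 [0.43621516 0.02081186]
tape [ 0.4116194  -0.11690094]
bk [0.5518364  0.33525779]
bkside [0.51175206 0.37331854]
bkrim [0.55778743 0.31044115]
[[310.60019942  80.89460456]
 [337.51525876  80.56273196]
 [315.77701372 387.1526156 ]
 [336.93032863 386.98394345]
 [323.7287216   57.01290154]]
```

View pics/w1.png

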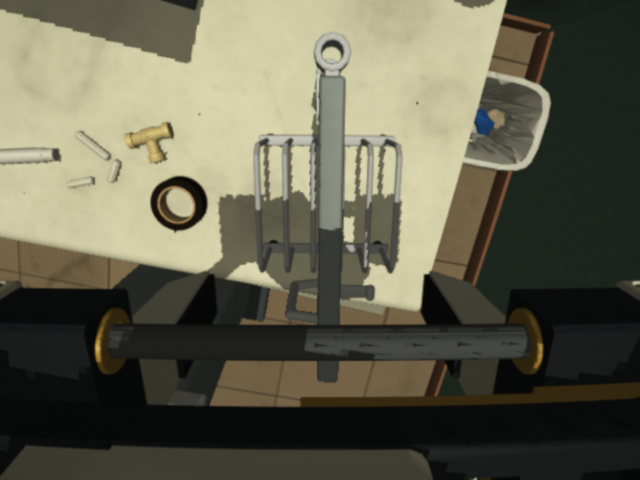

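Run:
```python
from h import *
o=robot.observe(); pose=(o["tool_pos"],o["tool_rot"])
P=np.array([[95,0,178],[-95,0,178],[107.5,0,171]])/1e3
a=np.array([[332.5,77],[328.5,381],[332,52]])
f=lambda p:(proj("wrist",place(p,P),pose)-a).ravel()
r=least_squares(f,[.45,-.258,.198]);print(r.x,f(r.x))
```

```text
[ 0.45253945 -0.26214843  0.18133926] [-0.186024   -1.52883586  0.00416655  2.83282543  0.18546973 -0.22008455]
```

Request:
servo_tool([
  [0,-0.007,-0.03,-0.004,0,-0.004,-1],
  [0.0,0,-0.03,0,0,0,-1],
  [0,0,-0.028,0,0,0,-1],
  [0,0,0,0,0,0,1],
  [0,0,0,0,0,0,1],
  [0,0,0,0,0,0,1],
  [0,0,0,0,0,0,1],
  [0,0,0,0,0,0,1],
], newtons=40)

```text
time: 1.9
tool_pos: [0.4466, -0.27, 0.1491]
tool_rot: [3.136, 0.001, 0.175]
contact_force: [-0.5, -0.7, 0.1]
opening: 0.0464
```

Request:
servo_tool([
  [0.004,0.007,0,0.004,0,0.006,-0.3],
  [0,0,0,0,0,0,-0.3],
])

```text
time: 2.15
tool_pos: [0.4511, -0.2624, 0.1495]
tool_rot: [3.14, -0.001, 0.182]
contact_force: [0.2, -1.0, -0.2]
opening: 0.0586
```

Request:
servo_tool([
  [0,0,-0.002,0,0,0,1],
  [0,0,0,0,0,0,1],
  [0,0,0,0,0,0,1],
  [0,0,0,0,0,0,1],
  [0,0,0,0,0,0,1],
  [0,0,0,0,0,0,1],
  [0,0,0,0,0,0,1],
  [0,0,0,0,0,0,1],
])

```text
time: 3.15
tool_pos: [0.4511, -0.2623, 0.1471]
tool_rot: [3.14, -0.0, 0.182]
contact_force: [0.1, -0.4, 0.2]
opening: 0.0135
```

Request:
servo_tool([
  [0,0,0.01,0,0,0,1],
  [0,0,0.015,0,0,0,1],
  [0,0,0.02,0,0,0,1],
  [0,0,0.02,0,0,0,1],
  [0,0,0.02,0,0,0,1],
  [0,0,0,0,0,0,1],
])

```text
time: 3.9
tool_pos: [0.4497, -0.2612, 0.2354]
tool_rot: [-3.14, 0.002, 0.182]
contact_force: [-0.3, 0.8, -2.8]
opening: 0.014
```

Request:
servo_tool([
  [-0.015,0.01,0,0,0,-0.03,1],
  [-0.02,0.03,0,0,0,-0.03,1],
  [0,0.04,0,0,0,-0.03,1],
  [0,0.04,0,0,0,-0.03,1],
  [0,0.04,0,0,0,-0.03,1],
  [0,0.04,0,0,0,-0.03,1],
  [0,0.04,0,0,0,-0.03,1],
  [0,0.04,0,0,0,-0.03,1],
  [0,0.04,0,0,0,-0.03,1],
  [0,0.03,0,0,0,-0.02,1],
  [0.0,0.02,0,0,0,0,1],
  [0,0,0,0,0,0,1],
])

```text
time: 5.4
tool_pos: [0.4056, 0.1213, 0.2256]
tool_rot: [-3.136, 0.018, -0.12]
contact_force: [-0.2, -0.2, -2.0]
opening: 0.0141
```

Request:
servo_tool([
  [0.02,0.003,0.003,-0.005,-0.017,0.01,1],
  [0.02,0.003,0,0,0,0,1],
  [0,0,0,0,0,0,1],
  [0,0,0,0,0,0,1],
])

```text
time: 5.9
tool_pos: [0.4444, 0.1247, 0.2263]
tool_rot: [-3.141, 0.005, -0.11]
contact_force: [-1.6, -0.1, -2.8]
opening: 0.0139
```

Run:
```python
from h import *
o=robot.observe(); print(o["tool_pos"],o["tool_rot"],o["time"])
np.save("pose2.npy",np.r_[o["tool_pos"],o["tool_rot"]])
w=robot.read_camera("wrist"); s=robot.read_camera("scene"); cv2.imwrite("pics/scene2.png",s)
cv2.imwrite("pics/w2.png",w); 
a=cv2.resize(w[0:200,220:520],(600,400),interpolation=cv2.INTER_CUBIC)
b=cv2.resize(w[0:480,0:640],(267,200)); c=cv2.resize(s[220:420,130:430],None,fx=1.0,fy=1.0)
m=np.zeros((600,600,3),np.uint8); m[:400]=a; m[400:,:267]=b; m[400:,290:590]=c
cv2.imwrite("pics/m2.png",m)
```

```text
[0.44442328 0.12472795 0.22632861] [-3.14147352  0.00548705 -0.11019167] 5.9
```

View pics/m2.png

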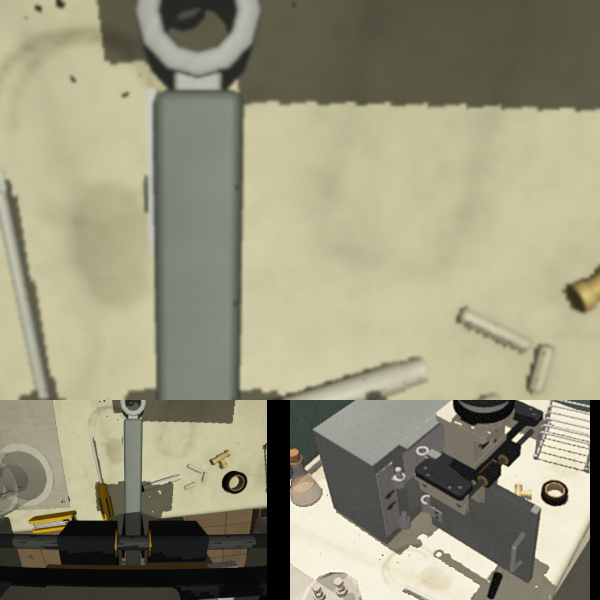

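Request:
servo_tool([
  [0.017,0.01,-0.001,0,-0.005,0,1],
  [0.017,0.01,0,0,0,0,1],
  [0.011,0.008,0,0,0,0,1],
  [0,0,0,0,0,0,1],
  [0,0,0,0,0,0,1],
])

```text
time: 6.62
tool_pos: [0.4883, 0.1526, 0.2257]
tool_rot: [3.142, 0.001, -0.111]
contact_force: [-0.3, 0.2, -3.5]
opening: 0.0138
```

Run:
```python
from h import *
o=robot.observe(); print(o["tool_pos"],o["tool_rot"],o["time"])
np.save("pose3.npy",np.r_[o["tool_pos"],o["tool_rot"]])
w=robot.read_camera("wrist"); cv2.imwrite("pics/w3.png",w)
cv2.imwrite("pics/w3c.png",cv2.resize(w[0:120,270:430],None,fx=5,fy=5,interpolation=cv2.INTER_CUBIC))
```

```text
[0.48825029 0.15257343 0.22568419] [ 3.14152384e+00  1.39524159e-03 -1.10608746e-01] 6.625
```

View pics/w3c.png

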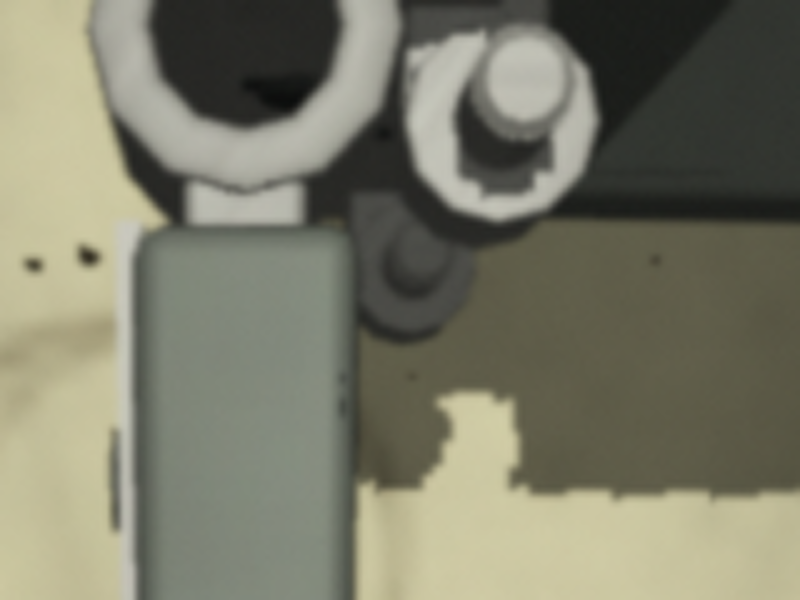

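Run:
```python
from h import *
p=np.load("pose3.npy"); pose=(p[:3],p[3:])
def at(uv,z): return least_squares(lambda q:(proj("wrist",[q[0],q[1],z],pose)-uv).ravel(),[.6,.11]).x
P=[at((375.2,15.6),.183),at((370.5,24.6),.165),at((353,51.6),.073),at((352.5,56),.055)]
s=at((319.2,6.),p[2]+.0239)
e=at((319,45.5),p[2]+.0309) 
print(P,s,e)
c,sn=np.cos(-.111),np.sin(-.111)
for q in P:
    d=q-s; print("world d",d,"cab d",c*d[0]+sn*d[1],-sn*d[0]+c*d[1])
n=at((319.2,105),p[2]+.0309); print("door yaw",np.arctan2(*(e-n)[::-1]))
```

```text
[array([0.60642793, 0.11307035]), array([0.60596709, 0.11302538]), array([0.60536403, 0.11430333]), array([0.60441949, 0.11326031])] [0.59783048 0.14042675] [0.58530658 0.14188504]
world d [ 0.00859745 -0.0273564 ] cab d 0.011574871001488954 -0.02623568901586502
world d [ 0.00813661 -0.02740138] cab d 0.011121850406373781 -0.02633143506348218
world d [ 0.00753355 -0.02612342] cab d 0.010380937674595136 -0.025128143241075252
world d [ 0.00658901 -0.02716644] cab d 0.009557746398484243 -0.02626937385674681
door yaw -0.10689354592871493
```

Request:
servo_tool([
  [-0.001,-0.014,-0.005,0,0,0,1],
  [-0.001,-0.013,-0.005,0,0,0,1],
  [0.005,0,-0.01,0,0,0,1],
  [0.005,0,-0.01,0,0,0,1],
  [0,0,-0.004,0,0,0,1],
  [0,0,0,0,0,0,1],
  [0,0,0,0,0,0,1],
])

```text
time: 7.55
tool_pos: [0.4958, 0.1228, 0.1888]
tool_rot: [3.141, 0.003, -0.112]
contact_force: [0.0, -0.3, -2.5]
opening: 0.0137
```

Request:
servo_tool([
  [0.0007,0.0026,0,0,-0.003,0.001,1],
  [0,0,0,0,0,0,1],
  [0,0,0,0,0,0,1],
])

```text
time: 7.92
tool_pos: [0.4968, 0.126, 0.1895]
tool_rot: [-3.141, -0.002, -0.11]
contact_force: [0.2, 0.1, -2.5]
opening: 0.0138
```

Run:
```python
from h import *
o=robot.observe(); print(o["tool_pos"],o["tool_rot"],o["contact_force"])
w=robot.read_camera("wrist"); cv2.imwrite("pics/w4.png",w)
cv2.imwrite("pics/w4c.png",cv2.resize(w[0:75,270:370],None,fx=8,fy=8,interpolation=cv2.INTER_CUBIC))
```

```text
[0.49679476 0.12604354 0.18951792] [-3.14130650e+00 -1.87412876e-03 -1.09961285e-01] [ 0.23240043  0.0605947  -2.48368885]
```

View pics/w4c.png

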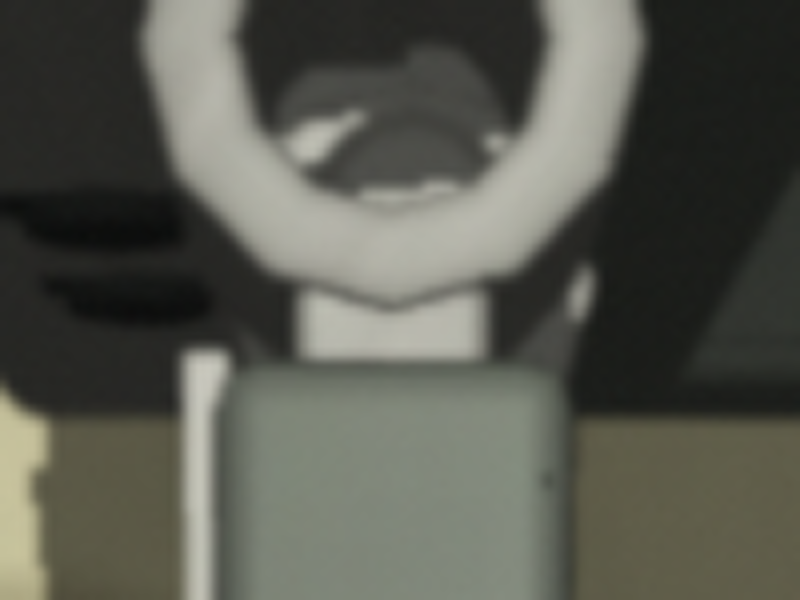

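Request:
servo_tool([
  [0,-0.0007,-0.002,0,0.001,0,1],
  [0,0,-0.003,0,0,0,1],
  [0,0,-0.002,0,0,0,1],
  [0,0,-0.001,0,0,0,1],
])

```text
time: 8.48
tool_pos: [0.4967, 0.1252, 0.1809]
tool_rot: [-3.141, -0.001, -0.11]
contact_force: [-0.6, 0.8, -3.6]
opening: 0.0135
```

Request:
servo_tool([
  [0,0,-0.001,0,0,0,1],
  [0,0,-0.0015,0,0,0,1],
  [0,0,-0.0015,0,0,0,1],
])

```text
time: 8.85
tool_pos: [0.4968, 0.1252, 0.1767]
tool_rot: [-3.141, -0.001, -0.11]
contact_force: [0.8, -0.0, -3.4]
opening: 0.0137
```

Request:
servo_tool([
  [0,0,-0.002,0,0,0,1],
  [0,0,-0.002,0,0,0,1],
  [0,0,-0.0015,0,0,0,1],
  [0,0,-0.001,0,0,0,1],
])

```text
time: 9.35
tool_pos: [0.4968, 0.1252, 0.1697]
tool_rot: [-3.141, -0.001, -0.11]
contact_force: [-0.1, -1.1, -2.2]
opening: 0.0142
```

Request:
servo_tool([
  [0,0,-0.001,0,0,0,1],
  [0,0,-0.001,0,0,0,1],
  [0,0,-0.001,0,0,0,1],
  [0,0,-0.001,0,0,0,1],
])

```text
time: 9.85
tool_pos: [0.4969, 0.1252, 0.1655]
tool_rot: [-3.141, -0.001, -0.11]
contact_force: [0.0, 0.4, -2.3]
opening: 0.0139
```

Request:
servo_tool([
  [0,0,-0.0007,0,0,0,1],
  [0,0,-0.0007,0,0,0,1],
  [0,0,0,0,0,0,1],
])

```text
time: 10.22
tool_pos: [0.4969, 0.1252, 0.1649]
tool_rot: [-3.141, -0.002, -0.11]
contact_force: [-0.5, 0.4, -1.7]
opening: 0.0136
```

Request:
servo_tool([
  [0,0,-0.0008,0,0,0,1],
  [0,0,-0.0008,0,0,0,1],
  [0,0,0,0,0,0,1],
])

```text
time: 10.6
tool_pos: [0.4968, 0.1253, 0.1648]
tool_rot: [-3.141, -0.003, -0.11]
contact_force: [-1.2, -0.1, -1.2]
opening: 0.0138
```

Run:
```python
from h import *
for i in range(3):
  o=robot.observe(); print(o["tool_pos"],o["contact_force"],o["torque"])
  w=robot.read_camera("scene")
cv2.imwrite("pics/s5c.png",cv2.resize(w[220:380,190:370],(675,600),interpolation=cv2.INTER_CUBIC))
```

```text
[0.49681514 0.12530453 0.16479927] [-1.24506146 -0.10525901 -1.18864592] [-0.10262404  0.12975733 -0.07209383]
[0.49682286 0.12531452 0.16474267] [-2.4593848  -0.28348404  3.60123804] [-0.05202874  0.3024541  -0.02920639]
[0.49678773 0.12533772 0.16472647] [-2.04027992 -0.46580852  2.77276205] [-0.12798291  0.29524616 -0.01577973]
```

View pics/s5c.png

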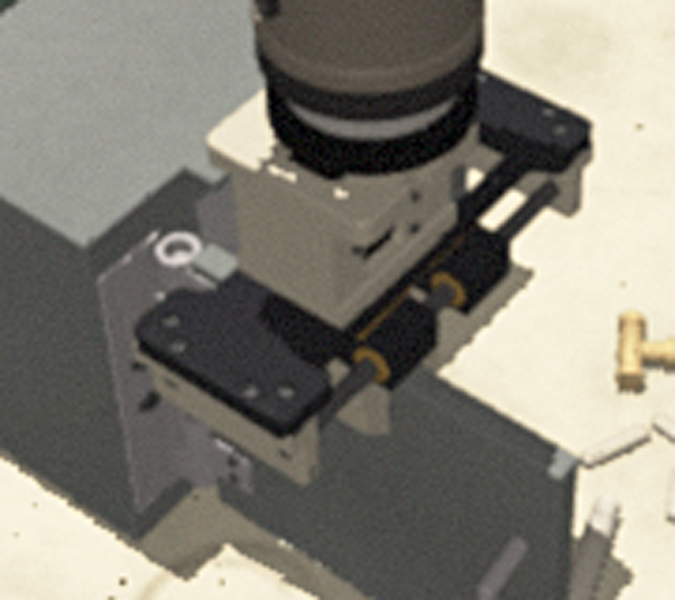

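Request:
servo_tool([
  [0,0,0,0,0,0,0.6],
  [0,0,0,0,0,0,0.4],
  [0,0,0,0,0,0,0.3],
  [0,0,0,0,0,0,0.3],
  [0,0,0,0,0,0,0.3],
])

```text
time: 11.38
tool_pos: [0.4978, 0.1254, 0.1644]
tool_rot: [-3.141, -0.004, -0.11]
contact_force: [-0.2, 0.2, 0.1]
opening: 0.0324
```

Request:
servo_tool([
  [0,0,0.015,0,0,0,0.3],
  [0,0,0.02,0,0,0,0.3],
  [0,0,0.02,0,0,0,0.3],
  [-0.015,0.015,0,0,0,0,1],
  [-0.02,0.02,0,0,0,0,1],
  [-0.02,0.02,0,0,0,0,1],
  [0,0.005,0,0,0,0,1],
  [0,0,0,0,0,0,1],
])

```text
time: 12.38
tool_pos: [0.4376, 0.1893, 0.2231]
tool_rot: [-3.14, -0.004, -0.11]
contact_force: [-1.0, -0.1, 0.9]
opening: 0.0001
```

```bash
cat >> h.py <<'E'
Pp=np.array([.605,.1135])
def tgt(th,r=.17,d=.03):
    a=-.111+np.radians(th); return Pp-r*np.array([np.cos(a),np.sin(a)])+d*np.array([-np.sin(a),np.cos(a)]),a
def where():
    o=robot.observe(); v=o["tool_pos"][:2]-Pp
    return o,v
E
python3 - <<'E'
from h import *
print(robot.observe()["tool_pos"])
for th in range(0,95,10): print(th,tgt(th,.17,.028))
E
```

```text
[0.43764486 0.18934302 0.22307393]
0 (array([0.43914783, 0.16015896]), np.float64(-0.111))
10 (array([0.43356526, 0.13065018]), np.float64(0.06353292519943295))
20 (array([0.43319164, 0.1006203 ]), np.float64(0.2380658503988659))
30 (array([0.43803833, 0.07098176]), np.float64(0.41259877559829883))
40 (array([0.44795807, 0.04263512]), np.float64(0.5871317007977318))
50 (array([0.46264945, 0.01644167]), np.float64(0.7616646259971648))
60 (array([ 0.48166607, -0.00680271]), np.float64(0.9361975511965976))
70 (array([ 0.50443014, -0.02639176]), np.float64(1.1107304763960306))
80 (array([ 0.53024997, -0.04173026]), np.float64(1.2852634015954636))
90 (array([ 0.55834104, -0.05235217]), np.float64(1.4597963267948966))
```

Request:
servo_tool([
  [0,0,-0.02,0,0.003,0,1],
  [0,0,-0.02,0,0,0,1],
  [0,0,-0.013,0,0,0,1],
  [0,-0.008,0,0,0,0,1],
  [0,-0.008,0,0,0,0,1],
  [0,-0.006,0,0,0,0,1],
  [0,-0.004,0,0,0,0.0,1],
  [0,-0.003,0,0,0,0,1],
])

```text
time: 13.38
tool_pos: [0.4403, 0.1568, 0.1701]
tool_rot: [-3.139, -0.005, -0.112]
contact_force: [-0.5, 0.1, -0.2]
opening: 0.0004
```

Request:
servo_tool([
  [-0.0015,-0.0045,0,0,0,0.02,1],
  [-0.0015,-0.006,0,0,0,0.04,1],
  [-0.0015,-0.007,0,0,0,0.044,1],
  [-0.001,-0.0075,0,0,0,0.044,1],
  [0,-0.0075,0,0,0,0.044,1],
  [0,-0.0075,0,0,0,0.044,1],
  [0,-0.0075,0,0,0,0.044,1],
  [0,-0.0075,0,0,0,0.044,1],
])

```text
time: 14.38
tool_pos: [0.4339, 0.1, 0.1707]
tool_rot: [-3.139, -0.007, 0.231]
contact_force: [0.5, -0.6, 0.0]
opening: 0.0007
```

Run:
```python
from h import *
o,v=where(); print(o["tool_pos"],o["tool_rot"],o["contact_force"])
s=robot.read_camera("scene"); cv2.imwrite("pics/s6.png",cv2.resize(s[180:420,150:510],(800,533)))
```

```text
[0.43393662 0.10003381 0.17068121] [-3.13881876 -0.00654374  0.23104779] [ 0.51691865 -0.5755766   0.0079055 ]
```

View pics/s6.png

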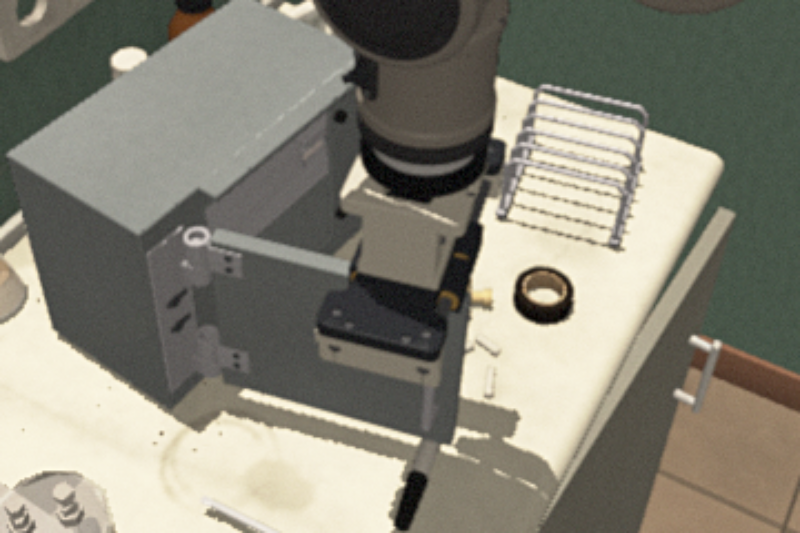

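Request:
servo_tool([
  [0.0008,-0.0075,-0.0005,0,0,0.044,1],
  [0.0011,-0.0075,0,0,0,0.044,1],
  [0.0014,-0.0074,0,0,0,0.044,1],
  [0.0018,-0.0073,0,0,0,0.044,1],
  [0.002,-0.0072,-0.0005,0,0,0.044,1],
  [0.0023,-0.0071,0,0,0,0.044,1],
  [0.0026,-0.007,0,0,0,0.044,1],
  [0.0029,-0.0069,0,0,0,0.044,1],
  [0.0032,-0.0068,0,0,0,0.044,1],
  [0.0035,-0.0066,0,0,0,0.044,1],
  [0.0038,-0.0065,0,0,0,0.044,1],
  [0.0041,-0.0063,0,0,0,0.044,1],
])

```text
time: 15.92
tool_pos: [0.4629, 0.0144, 0.1701]
tool_rot: [-3.138, -0.007, 0.779]
contact_force: [0.3, 0.6, 0.0]
opening: -0.0001
```

Request:
servo_tool([
  [0.0044,-0.006,-0.0005,0,0.003,0.044,1],
  [0.0047,-0.0059,0,0,0,0.044,1],
  [0.0049,-0.0057,0,0,0,0.044,1],
  [0.0051,-0.0055,0,0,0,0.044,1],
  [0.0054,-0.0052,0,0,0,0.044,1],
  [0.0056,-0.005,0,0,0,0.044,1],
  [0.0058,-0.0048,0,0,0,0.044,1],
  [0.006,-0.0045,0,0,0,0.044,1],
  [0.003,-0.002,0,0,0,0.022,1],
  [0,0,0,0,0,0,1],
])

```text
time: 17.18
tool_pos: [0.5081, -0.0305, 0.1694]
tool_rot: [-3.134, -0.005, 1.165]
contact_force: [0.1, 0.0, 0.6]
opening: 0.0004
```

Run:
```python
from h import *
o,v=where(); print(o["tool_pos"],o["tool_rot"],o["contact_force"])
for th in (70,73,76,80): print(th,tgt(th,.17,.028))
for n in ("scene","side"): cv2.imwrite(f"pics/{n}7.png",robot.read_camera(n))
a=cv2.resize(cv2.imread("pics/scene7.png")[190:350,160:360],(600,480)); cv2.imwrite("pics/s7.png",a)
```

```text
[ 0.50807401 -0.03048263  0.1693782 ] [-3.13382917 -0.004694    1.16522935] [0.06714422 0.01127956 0.63183383]
70 (array([ 0.50443014, -0.02639176]), np.float64(1.1107304763960306))
73 (array([ 0.51188934, -0.03146346]), np.float64(1.1630903539558606))
76 (array([ 0.51960374, -0.03613783]), np.float64(1.2154502315156905))
80 (array([ 0.53024997, -0.04173026]), np.float64(1.2852634015954636))
```

View pics/s7.png

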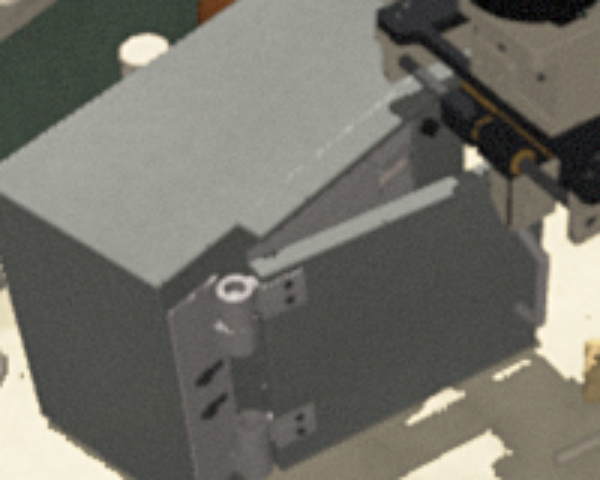

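Request:
servo_tool([
  [0.004,-0.0015,0,-0.006,0,0.026,1],
  [0.004,-0.002,0,0,0,0.026,1],
  [0.004,-0.002,0,0,0,0.026,1],
  [0.004,-0.002,0,0,0,0.026,1],
  [0.004,-0.0018,0,0,0,0.026,1],
  [0.003,-0.0012,0,0,0,0.026,1],
  [0.002,-0.0008,0,0,0,0.026,1],
  [0,0,0,0,0,0.02,1],
])

```text
time: 18.27
tool_pos: [0.5345, -0.0423, 0.1694]
tool_rot: [-3.136, 0.001, 1.381]
contact_force: [-0.6, 0.1, 1.3]
opening: 0.0003
```

Request:
servo_tool([
  [0.002,-0.0008,0,0,0,0.015,1],
  [0.002,-0.0008,0,0,0,0.015,1],
  [0.002,-0.0008,0,0,0,0.015,1],
  [0.0015,-0.0006,0,0,0,0.015,1],
])

```text
time: 18.77
tool_pos: [0.5423, -0.0454, 0.1694]
tool_rot: [-3.136, 0.001, 1.445]
contact_force: [-0.0, -0.0, 0.8]
opening: 0.0004
```

Request:
servo_tool([
  [0.0015,-0.0004,0,0,0,0,1],
  [0.0012,-0.0003,0,0,0,0,1],
  [0.001,-0.0003,0,0,0,0,1],
])

```text
time: 19.15
tool_pos: [0.5463, -0.0465, 0.1694]
tool_rot: [-3.136, 0.001, 1.445]
contact_force: [0.7, 0.1, -0.1]
opening: 0.0006
```

Request:
servo_tool([
  [0.001,-0.0002,0,0,0,0,1],
  [0.001,-0.0002,0,0,0,0,1],
  [0.001,-0.0002,0,0,0,0,1],
])

```text
time: 19.52
tool_pos: [0.5488, -0.047, 0.1693]
tool_rot: [-3.134, 0.001, 1.445]
contact_force: [-4.0, -0.2, 2.1]
opening: 0.0004
```

Meeting the roller (4 N). Continue in small steps.

Request:
servo_tool([
  [0.001,-0.0002,0,0,0,0,1],
  [0.001,-0.0002,0,0,0,0,1],
])

```text
time: 19.77
tool_pos: [0.5491, -0.0472, 0.1692]
tool_rot: [-3.13, 0.001, 1.445]
contact_force: [-6.7, 1.3, 3.1]
opening: 0.0006
```

Request:
servo_tool([
  [0.0014,-0.0002,0,0,0,0,1],
  [0.0014,-0.0002,0,0,0,0,1],
])

```text
time: 20.02
tool_pos: [0.5492, -0.0472, 0.1692]
tool_rot: [-3.124, 0.001, 1.445]
contact_force: [-8.4, -0.6, 4.5]
opening: 0.0003
```

Request:
servo_tool([
  [0.0016,-0.0002,0,-0.001,-0.006,0,1],
  [0.0016,-0.0002,0,-0.001,-0.006,0,1],
])

```text
time: 20.27
tool_pos: [0.5493, -0.0473, 0.1691]
tool_rot: [-3.129, 0.002, 1.445]
contact_force: [-8.4, 0.2, 4.1]
opening: 0.0002
```

Request:
servo_tool([
  [0.002,-0.0002,0,-0.001,-0.006,0,1],
  [0.002,-0.0002,0,-0.001,-0.008,0,1],
])

```text
time: 20.52
tool_pos: [0.5497, -0.0473, 0.169]
tool_rot: [-3.135, 0.003, 1.445]
contact_force: [-9.6, 0.7, 5.3]
opening: 0.0006
```

Request:
servo_tool([
  [0.0022,-0.0002,0,-0.001,-0.008,0,1],
  [0.0024,-0.0002,0,-0.001,-0.008,0,1],
])

```text
time: 20.78
tool_pos: [0.5517, -0.0477, 0.169]
tool_rot: [3.138, 0.003, 1.445]
contact_force: [-4.1, -0.8, 2.2]
opening: 0.0004
```

Request:
servo_tool([
  [0.0012,-0.0002,0,0,0.002,0,1],
  [0.0012,-0.0002,0,0,0,0,1],
  [0.0012,-0.0002,0,0,0,0,1],
])

```text
time: 21.15
tool_pos: [0.5558, -0.0485, 0.1692]
tool_rot: [3.139, 0.004, 1.445]
contact_force: [-1.7, 0.1, 1.4]
opening: 0.0003
```

Request:
servo_tool([
  [0.0012,-0.0002,0,0,0,0,1],
  [0.0012,-0.0002,0,0,0,0,1],
  [0.0012,-0.0002,0,0,0,0,1],
])

```text
time: 21.52
tool_pos: [0.5607, -0.0492, 0.1692]
tool_rot: [3.137, 0.003, 1.445]
contact_force: [-0.3, -0.4, 0.1]
opening: 0.0004
```

Request:
servo_tool([
  [0.001,-0.0001,0,0,0,0,1],
  [0.001,-0.0001,0,0,0,0,1],
  [0.001,-0.0001,0,0,0,0,1],
])

```text
time: 21.9
tool_pos: [0.563, -0.0493, 0.169]
tool_rot: [3.14, 0.003, 1.446]
contact_force: [-6.6, 0.9, 4.8]
opening: 0.0007
```

Run:
```python
from h import *
o,v=where(); print(o["tool_pos"],o["contact_force"])
s=robot.read_camera("scene")
cv2.imwrite("pics/s8.png",cv2.resize(s[190:350,160:360],(700,560),interpolation=cv2.INTER_CUBIC))
```

```text
[ 0.56297237 -0.04931214  0.1689994 ] [-6.61659744  0.8566094   4.83950775]
```

View pics/s8.png

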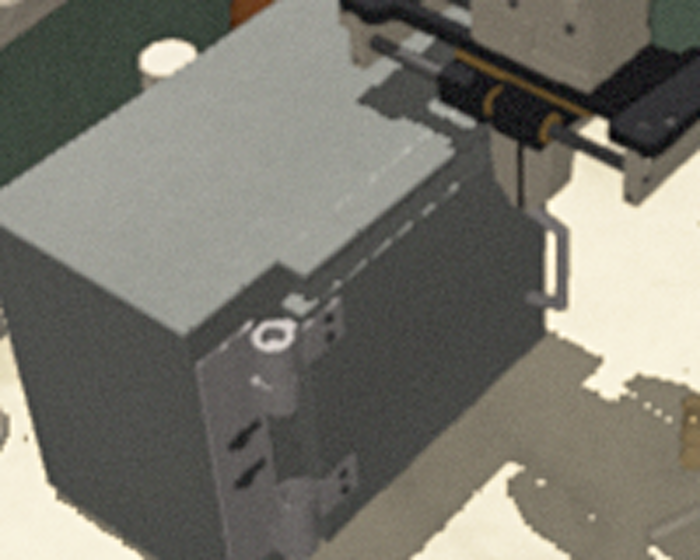

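Request:
servo_tool([
  [-0.003,0,0,0,0,0,1],
  [-0.01,0.001,0,0,0,0,1],
  [-0.02,0.002,0,0,0,0,1],
  [-0.03,0.0,0.01,0,0,0,1],
  [-0.03,0,0.03,0,0,0,1],
  [-0.03,-0.03,0.03,0,0,0,1],
  [-0.02,-0.04,0.03,0,0,0,1],
  [0,-0.05,0.02,0,0,0,1],
  [0,0,0,0,0,0,1],
  [0,0,0,0,0,0,1],
])

```text
time: 23.2
tool_pos: [0.4116, -0.1669, 0.2919]
tool_rot: [3.136, 0.004, 1.447]
contact_force: [0.1, -0.1, -1.0]
opening: 0.0008
```

Run:
```python
from h import *
o,v=where(); print(o["tool_pos"],o["contact_force"],o["time"])
pc=[.6757,.0119,-.111]
dy=Pp[1]
s=robot.read_camera("scene")
# predicted shut top outer edge: cab x=-91, y from hinge
c,sn=np.cos(-.111),np.sin(-.111)
ex=np.array([c,sn]);ey=np.array([-sn,c])
pts=[np.r_[Pp-ey*k-ex*.007,z] for k in(.0125,.2025) for z in (.030,.196)]
q=proj("scene",pts); print(q)
for u in q: cv2.circle(s,tuple(int(round(x)) for x in u),1,(0,0,255),-1)
cv2.imwrite("pics/s9.png",cv2.resize(s[170:390,150:440],None,fx=2.7,fy=2.7,interpolation=cv2.INTER_CUBIC))
```

```text
[ 0.41164204 -0.16690146  0.29187492] [ 0.07116968 -0.08714015 -1.00051055] 23.2
[[253.16846081 344.53355246]
 [245.77898716 280.01071622]
 [315.76017697 283.9650491 ]
 [316.45803688 220.29189803]]
```

View pics/s9.png

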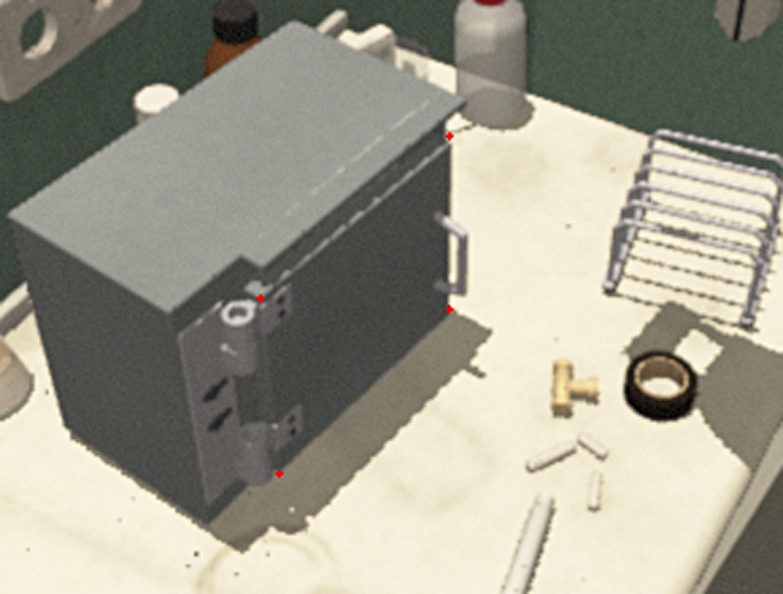

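The door stays shut, parallel to the front face and seated under the lip. Its corners match the predicted shut position, apart from the 3 mm sag. Handing in.

```bash
python3 -c "
from cell import robot
print(robot.hand_in())"
```

```text
the job is handed in; nothing more can be done
None
```

The door is back on its pintles and shut in its roller catch. I handed the job in at about 23 s on the robot's clock.

- **Lift and seat:** I gripped the door's top edge, lifted it out of the rack, and compared socket and pintle in the wrist camera. I then lowered it in small steps. It slipped on without resistance and stopped on the shoulders within about 0.5 mm of the expected height, with a seating force of about 6 N.
- **Shut:** I swung the door round slowly with closed fingers on its outer face. It took about 10 N to get past the roller, then the force dropped to zero. The last touch against the buffers read about 6.6 N along x (about 8 N in all).
- **Last check:** With the arm backed off, the scene picture shows the door still shut under the lip. Its corners lie close to the predicted shut position, with a small drop at the free edge that I put down to the stated 3 mm sag.
- **Other objects:** The rack, tape and wash bottle look undisturbed. The marker's near end is cut off, and the screwdriver and beaker are outside the last crop. I never brought the arm or door into contact with any of these.
- **Did not go to plan:** The first grasp approach ended about 8 mm off in y, and I corrected it before the fingers closed on the door. I viewed 12 pictures, two over the budget of 10.

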